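Line up the gourd lampshades by height

TASK

Set the four gourd lampshades on the row of lamp bases for the display, one over each bulb and standing flat on its base, in order of height: the shortest on the base next to the picture frame, rising to the tallest on the base farthest from it. Lower them into place rather than dropping them, and do not disturb the jar of beads.

Things in the scene. Friction and masses are not known exactly. Their poses are not given: they have to be found in the camera images.
- gourd_apple: Dried tan gourd lampshade, round with a short thick neck: 105 mm tall, 80 mm widest, round about z; origin at the centre of its underside, upright. Hollow below: an open mouth 50 mm across (foot 62 mm outside), 50 mm deep or more, goes over a bulb. The neck begins 70 mm up. Grip from above, pads centred 91 mm up, 26 mm across. About 75 g.
- gourd_pear: Dried tan gourd lampshade, pear-shaped with a stout neck: 128 mm tall, 87 mm widest, round about z; origin at the centre of its underside, upright. Hollow below: an open mouth 50 mm across (foot 64 mm outside), 50 mm deep or more, goes over a bulb. The neck begins 92 mm up. Grip from above, pads centred 112 mm up, 31 mm across. About 100 g.
- gourd_bottle: Dried tan gourd lampshade, a belly, a waist and a smaller upper bulb: 152 mm tall, 90 mm widest, round about z; origin at the centre of its underside, upright. Hollow below: an open mouth 50 mm across (foot 64 mm outside), 50 mm deep or more, goes over a bulb. Waist 88 mm up; bulb 95 to 140 mm up. Grip from above, pads centred 118 mm up, 44 mm across. About 120 g.
- gourd_long: Dried tan gourd lampshade, with a long slender neck: 178 mm tall, 95 mm widest, round about z; origin at the centre of its underside, upright. Hollow below: an open mouth 50 mm across (foot 66 mm outside), 50 mm deep or more, goes over a bulb. The straight neck runs from 115 to 170 mm up. Grip from above, pads centred 160 mm up, 32 mm across. About 150 g.
- base_a: One of four like lamp bases in a row, 120 mm apart, on a dark board; names do not follow the order in the row. Pale wooden disc, 92 mm diameter, 20 mm thick, with a white lamp holder (26 mm diameter) and bulb (21 mm) upright at its centre, tip 64 mm above the origin, which is the centre of the disc's underside (18 mm above the bench). A shade set on it has its origin 20 mm above this one. Fixed.
- base_b: One of four like lamp bases in a row, 120 mm apart, on a dark board; names do not follow the order in the row. Pale wooden disc, 92 mm diameter, 20 mm thick, with a white lamp holder (26 mm diameter) and bulb (21 mm) upright at its centre, tip 64 mm above the origin, which is the centre of the disc's underside (18 mm above the bench). A shade set on it has its origin 20 mm above this one. Fixed.
- base_c: One of four like lamp bases in a row, 120 mm apart, on a dark board; names do not follow the order in the row. Pale wooden disc, 92 mm diameter, 20 mm thick, with a white lamp holder (26 mm diameter) and bulb (21 mm) upright at its centre, tip 64 mm above the origin, which is the centre of the disc's underside (18 mm above the bench). A shade set on it has its origin 20 mm above this one. Fixed.
- base_d: One of four like lamp bases in a row, 120 mm apart, on a dark board; names do not follow the order in the row. Pale wooden disc, 92 mm diameter, 20 mm thick, with a white lamp holder (26 mm diameter) and bulb (21 mm) upright at its centre, tip 64 mm above the origin, which is the centre of the disc's underside (18 mm above the bench). A shade set on it has its origin 20 mm above this one. Fixed.
- frame: Small white picture frame, 105 mm wide, 135 mm high, leaning on its strut on the display row's line, about 135 mm beyond the base at one end (which end varies; a steel pot of brushes, up to 190 mm high, stands beyond the other). Fixed. Origin: centre of its foot.
- bead_jar: Small clear jar of coloured beads with a steel lid, 49 mm diameter, 54 mm high, standing loose on the bench among the gourds. Origin at the centre of its underside, z up. To be left alone.

How it is judged:
By the outcome, as a careful person would: the job done as asked, in the order asked, and still so for the second after the job is handed in, with the robot touching nothing.
It also fails if it takes over 112 s, if anything falls off the work surface, if the arm or the gripper's body presses on something with over 40 N, if the wrist force passes 120 N, or if a joint passes its speed limit or range.

ROBOT

A 7-joint arm with a two-finger parallel gripper is mounted at the origin on the work surface. World frame = base frame: x ahead of the robot, y to its left, z up, the work surface at z = 0. Lengths are in mm, angles in rad, forces in N, time in s.
With the tool pointing down it reaches from about 400 to 875 mm from the base axis. Payload 4.4 kg.
Tool frame: the origin (TCP) lies midway between the tips of the shut fingers; the grasp point (between the pads) lies 19 mm behind it; z points along the fingers, y is the line along which they close (so a half turn about z gives the same grasp; the last joint's range is limited). The gripper opens to 85 mm and grips with 20 to 120 N. Pads are 22 mm wide; open, the fingers measure 114 mm over their backs; the gripper's body (76 mm by 85 mm) begins 54 mm behind the grasp point. The pads swing forward as they close: fully open they stand 13 mm farther back than shut.
Start: joints at [1.124, 0.628, 0.038, 1.517, -0.027, 0.996, -0.02], TCP at [241.609, -603.442, 231.313] pointing down, gripper open.
Joint ranges: [-3.06, 3.06], [-0.37, 2.12], [-1.25, 1.32], [0.18, 2.47], [-1.1, 4.24], [0.23, 1.98], [-2.94, 2.94]. Speed limits (rad/s): [2.57, 2.57, 3.14, 3.14, 3.14, 3.14, 3.14].

INTERFACE

Orientations are given as [roll, pitch, yaw] about the fixed x, y, z axes, in that order (R = Rz(yaw) Ry(pitch) Rx(roll)).
In Python, from cell import readout, optics, order gives the robot as it stands.
- The arm moves only by the shell command python3 -m jog 'ROWS'. ROWS is a JSON object of lists of equal length, an entry for each row: "claw": the opening, from 0 (shut) to 1 (fully open); "xyz": the shift along the tool's x, y, z each as a share of 0.1 m, from -1 to 1, a list of three; "twist": the turn, a rotation vector about the tool's x, y, z each as a share of 180 degrees, from -1 to 1, a list of three. A call has 1 to 12 rows; each row shifts and turns the commanded pose from where the row before left it, along the tool's axes as they then stand; what a row does not reach is not made up. A row lasts 1/8 s, in which the tool goes at most 62.5 mm and 10.7 degrees, less where a joint would pass 70% of its speed; a pose out of reach is approached as far as the arm can. A call with a number of a shift or a turn outside -1 to 1 is refused whole. A call with a gripper value outside its range is refused whole. The fingers move at their own pace and stop on an object; the grip force is fixed at half the most. Time passes only in rows, so rows that do not move let the fingers close. It gives the time, the measured TCP pose, the force, the opening and the grip force at its end, in the units of the state.
- readout.read_state(): the state, without advancing time (a new reading comes with each control period).
- optics.get_image(name): name is "side" or "top"; returns a dict with "color" (480x640x3 uint8, red, green, blue), "fovy" (degrees; the focal length in pixels is half the picture's height over the tangent of half this angle, whatever the lens; pixels are square), "cx", "cy" (the principal point, pixels), "k1" (the pictures are not rectified: a ray, as slopes to the right and down, at radius r is drawn at 1 + k1 r^2 times it, then the intrinsics apply), "view" (4x4, takes a point from world to camera coordinates). Camera axes: x right, y up, looking along -z (the intrinsics and any distortion apply to the point x, -y, -z); pixel columns grow to the right and rows downward; lengths in mm; the calibration is good to about 2 mm. A picture is of the moment at which its call begins. There is no depth.
- order.finish_job(): hands the job in; it is judged then, once.
Trained networks look in the newest picture that a camera, given by its name, has taken for a name from the list of things; names that differ only in an ending like _2 or _b are one class to them, and where a whole thing is asked for, a point or a joint stands for the part that bears it (a point fixed in the world has none). Each returns a list of dicts, best first, with "score" (0 to 1); they miss things now and then, are a little off and sometimes report something else, mostly with a low value. They report only what shows in the picture. A call takes as long as a camera call.
- optics.boxes_of(camera, label): "rect" ([left, top, width, height] in pixels, round what is visible of it).
The state is a dict: "clock": time; "qpos": joint angles; "qd": joint speeds; "tau": joint torques, N m; "eef_pos": TCP position; "tool_rot": TCP orientation; "force": force on the tool from outside, world axes, zero at the start; "torque": the same for the moment, N m; "width": finger opening in mm; "gripper_force": force on a finger pad.
Only numpy, scipy, OpenCV 4.12 (cv2) and the standard library are available. Lean on these libraries where they do the work, as an engineer would, in place of code of your own. Each camera call takes 0.05 s, during which the arm holds its last target. There are 200 camera calls.

## Working session

There is one attempt and no reset: what is moved stays moved. The work goes in short steps, Python scripts to look and compute and a shell command to move; the robot and the scene stay as the last step left them, time stands still between calls to the robot, and variables do not carry over. Pictures are saved under pics/ and viewed, at most 14 in all, crops included, and the job is handed in when it is done.

```bash
ls; mkdir -p pics
python3 - <<'E'
from cell import readout, optics
import cv2
print(readout.read_state())
for n in ("side","top"):
    im=optics.get_image(n); cv2.imwrite(f"pics/{n}0.png",im["color"][:,:,::-1])
    print(n,im["fovy"],im["cx"],im["cy"],im["k1"],im["view"])
    for l in ("gourd_apple","gourd_pear","gourd_bottle","gourd_long","base_a","frame","bead_jar"):
        print(l,[(d["rect"],round(d["score"],2)) for d in optics.boxes_of(n,l)])
E
```

```text
pics
{'clock': 0.0, 'qpos': array([ 1.12421961,  0.62931782,  0.03840037,  1.5183587 , -0.02703306,
        0.99632108, -0.01997884]), 'qd': array([ 1.24976842e-03, -7.72904148e-04, -1.88972639e-04, -7.35130275e-04,
       -2.58279569e-06, -1.42530359e-03,  9.45555188e-04]), 'tau': array([ 1.00413989e-03, -5.63405478e+01,  1.22708078e+00, -1.93445152e+01,
        1.11092094e-02,  1.04404741e-02, -3.11585040e-05]), 'eef_pos': array([ 241.39322758, -602.83995046,  230.40965106]), 'tool_rot': array([-3.13970365e+00, -2.87586487e-05,  3.80813702e-01]), 'force': array([-0.40624638, -0.03211375,  0.54736083]), 'torque': array([0.01431091, 0.01751685, 0.03727436]), 'gripper_force': 0.0, 'width': 85.36874081931026}
side 43.22189937137624 310.6356124872856 237.065105744387 -0.17715096322083967 [[-9.29997343e-01 -3.66970265e-01  2.09228867e-02  5.01623522e+02]
 [ 2.15763021e-01 -4.98943689e-01  8.39345884e-01 -1.42979797e+02]
 [-2.97575639e-01  7.85103827e-01  5.43194918e-01 -9.56624735e+02]
 [ 0.00000000e+00  0.00000000e+00  0.00000000e+00  1.00000000e+00]]
gourd_apple [([319.5, 260.1, 52.8, 
[... 561 characters left out ...]
811375e-02 -1.63101810e+01]
 [ 9.90512899e-01  1.92981626e-02  1.36057996e-01 -5.35041106e+02]
 [-1.36237922e-01  8.33103328e-03  9.90641117e-01 -1.26637449e+03]
 [ 0.00000000e+00  0.00000000e+00  0.00000000e+00  1.00000000e+00]]
gourd_apple [([240.7, 272.7, 35.4, 35.6], 0.79)]
gourd_pear [([446.6, 272.1, 40.7, 41.0], 0.97)]
gourd_bottle [([174.4, 267.9, 39.8, 39.1], 0.91)]
gourd_long [([367.6, 265.8, 43.1, 47.5], 0.79)]
base_a [([351.0, 192.8, 40.5, 42.3], 0.79), ([295.5, 187.1, 40.8, 41.3], 0.77), ([398.1, 199.7, 44.5, 36.8], 0.69), ([242.6, 185.2, 43.4, 42.8], 0.6)]
frame [([166.9, 187.8, 61.5, 31.6], 0.91), ([367.7, 266.9, 44.7, 44.2], 0.53)]
bead_jar [([313.1, 277.4, 23.6, 21.9], 0.84)]
```

View pics/side0.png

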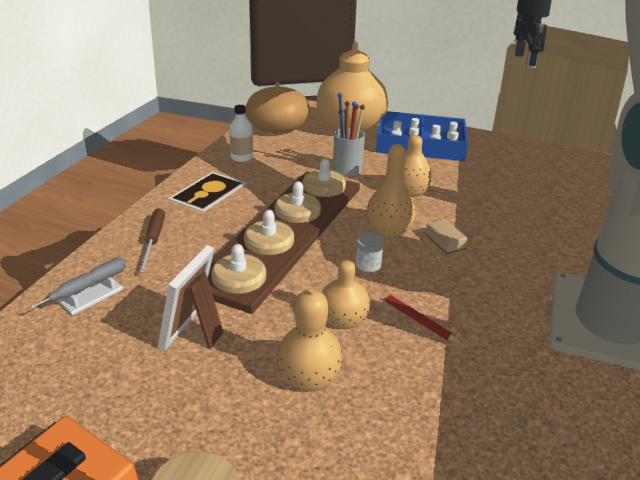

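View pics/top0.png

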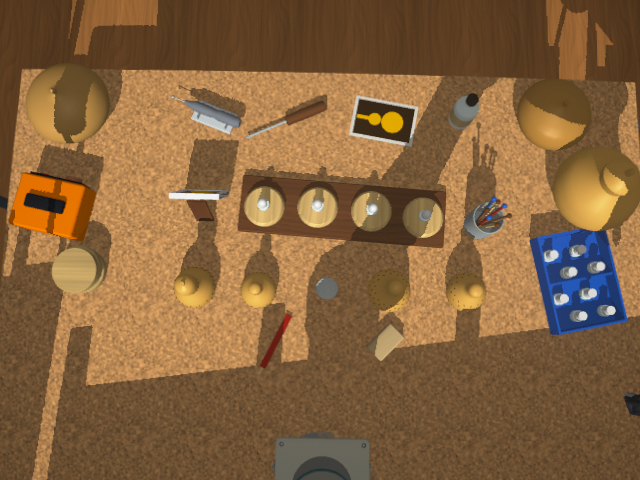

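The frame is at the left end (+y). In the side view, bottle is at (310,340), apple (345,295), long (390,195) and pear (415,165), with the jar at (370,252). In the top view the bases are at about (264,205), (318,205), (371,209) and (424,216). Next I'll take zoomed crops for exact points.

Run:
```python
import cv2
s=cv2.imread("pics/side0.png")[120:400,200:450]; t=cv2.imread("pics/top0.png")[180:320,160:500]
def grid(im,x0,y0,f):
    g=cv2.resize(im,None,fx=f,fy=f,interpolation=cv2.INTER_CUBIC)
    for x in range(-(-x0//20)*20,x0+im.shape[1],20):
        cv2.line(g,(int((x-x0+.5)*f),0),(int((x-x0+.5)*f),4),(0,255,255),1); cv2.putText(g,str(x),(int((x-x0)*f)-8,14),0,.35,(0,255,255))
    for y in range(-(-y0//20)*20,y0+im.shape[0],20):
        cv2.line(g,(0,int((y-y0+.5)*f)),(5,int((y-y0+.5)*f)),(0,255,255),1); cv2.putText(g,str(y),(6,int((y-y0)*f)+4),0,.35,(0,255,255))
    return g
cv2.imwrite("pics/s1.png",grid(s,200,120,2.1)); cv2.imwrite("pics/t1.png",grid(t,160,180,2.3))
```

```text
(no output)
```

View pics/s1.png

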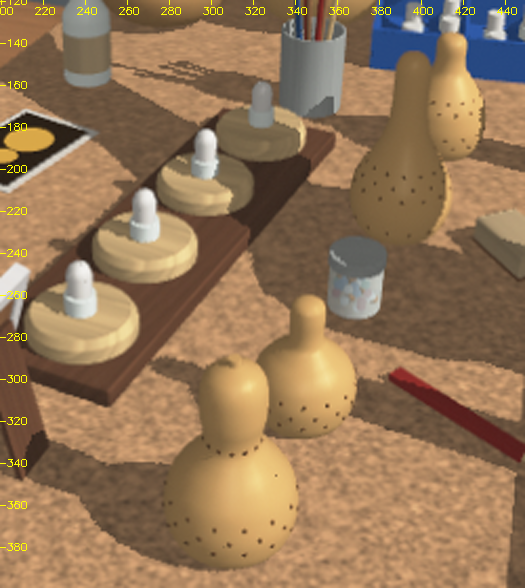

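View pics/t1.png

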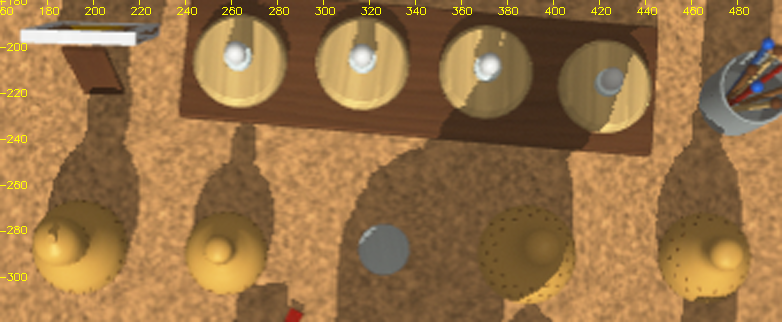

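```bash
cat > h.py <<'E'
import numpy as np, cv2
from cell import optics
def cams(): return {n:optics.get_image(n) for n in ("side","top")}
def ray(im,uv):
    f=240/np.tan(np.radians(im["fovy"]/2)); K=np.array([[f,0,im["cx"]],[0,f,im["cy"]],[0,0,1]])
    p=cv2.undistortPoints(np.array([[uv]],float),K,np.array([im["k1"],0,0,0,0.]))[0,0]
    V=np.array(im["view"]); d=V[:3,:3].T@np.array([p[0],-p[1],-1]); return -V[:3,:3].T@V[:3,3], d/np.linalg.norm(d)
def onz(im,uv,z):
    c,d=ray(im,uv); return c+d*(z-c[2])/d[2]
def tri(C,us,ut):
    A=[];b=[]
    (c1,d1),(c2,d2)=ray(C["side"],us),ray(C["top"],ut)
    s=np.linalg.lstsq(np.c_[d1,-d2],c2-c1,rcond=None)[0]; p,q=c1+s[0]*d1,c2+s[1]*d2
    return (p+q)/2,np.linalg.norm(p-q)
E
python3 - <<'E'
from h import *
np.set_printoptions(precision=1,suppress=True)
C=cams()
B={"bottle":((194.1,287),(187,285.6),(310.5,293),40),"apple":((257.6,289.4),(254.4,287.9),(346.3,262),36),
"long":((389.2,290),(396,287.4),(395.3,146.5),42),"pear":((465.6,291.3),(475.6,290),(415.7,136),38)}
for k,(b,t,s,z) in B.items():
    print(k,"belly",onz(C["top"],b,z)[:2],"tip",*tri(C,s,t))
T=[((237.3,245.5),(262.2,203),(263.9,206)),((268.6,210.5),(316.6,204.8),(317,207.4)),((297.3,183),(371.8,207.9),(370.9,210.5)),((324.4,160.5),(425.3,214.4),(422.6,217))]
for s,t,d in T: print("base disc",onz(C["top"],d,38)[:2],"tip",*tri(C,s,t))
for l in ("bead_jar",):
    print(onz(C["top"],(326.5,288),54))
E
```

```text
bottle belly [425.6 288.5] tip [426.9 282.1 140.9] 8.542041869640835
apple belly [423.3 148.9] tip [424.2 148.3 104.6] 2.6879058481748026
long belly [ 427.1 -140.8] tip [ 428.4 -138.7  174.4] 6.252775439917523
pear belly [ 427.3 -311. ] tip [ 426.4 -309.3  129. ] 2.126148871740119
base disc [610.2 140.9] tip [611.  141.3  80.3] 5.289606284000822
base disc [609.4  21.7] tip [609.2  23.1  82.9] 6.055048371316916
base disc [604.7 -99.4] tip [604.6 -97.1  81.1] 4.911756114072097
base disc [ 592.3 -215.8] tip [ 592.6 -214.    80.2] 4.276613853610718
[428.3  -2.9  54. ]
```

Run:
```python
from h import *
from scipy.optimize import least_squares
np.set_printoptions(precision=1,suppress=True)
C=cams()
def proj(im,P):
    V=np.array(im["view"]);q=V[:3,:3]@np.array(P,float)+V[:3,3];a=np.array([q[0],-q[1]])/-q[2]
    f=240/np.tan(np.radians(im["fovy"]/2));return a*(1+im["k1"]*(a@a))*f+[im["cx"],im["cy"]]
T=[((237.3,245.5),(262.2,203),(263.9,206)),((268.6,210.5),(316.6,204.8),(317,207.4)),((297.3,183),(371.8,207.9),(370.9,210.5)),((324.4,160.5),(425.3,214.4),(422.6,217))]
def cen(p,i): u=(1.5-i)*120; return np.array([p[0]-np.sin(p[2])*u,p[1]+np.cos(p[2])*u])
def res(p):
    r=[]
    for i,(s,t,d) in enumerate(T):
        c=cen(p,i); r+=[proj(C["side"],[*c,80])-s,proj(C["top"],[*c,80])-t,proj(C["top"],[*c,38])-d]
    return np.concatenate(r)
o=least_squares(res,[604,-38,-.05]); print(o.x,o.fun.reshape(4,6)); c=[cen(o.x,i) for i in range(4)]; print(c)
G={"bottle":(426,286,45,40,152),"apple":(424,149,40,36,105),"long":(427.5,-140,47.5,42,178),"pear":(427,-310,43.5,38,128)}
ims={}
for n in C:
    im=cv2.resize(np.ascontiguousarray(C[n]["color"][:,:,::-1]),None,fx=2.5,fy=2.5,interpolation=cv2.INTER_CUBIC)
    def circ(x,y,z,r,col):
        cv2.polylines(im,[np.int32([(proj(C[n],[x+r*np.cos(a),y+r*np.sin(a),z])+.5)*2.5 for a in np.linspace(0,6.28,60)])],True,col,1)
    for q in c: circ(*q,38,46,(255,0,0)); circ(*q,80,3,(0,0,255)); circ(*q,38,13,(0,200,0))
    for x,y,r,zb,h in G.values(): circ(x,y,zb,r,(255,0,0)); circ(x,y,h,4,(0,0,255)); circ(x,y,0,31,(0,200,0))
    ims[n]=im
cv2.imwrite("pics/ot.png",cv2.resize(ims["top"][440:800,400:1260],None,fx=.93,fy=.93)); cv2.imwrite("pics/os.png",ims["side"][320:1000,500:1100][:600])
```

```text
[604.9 -37.6  -0. ] [[-0.2  0.4 -0.8 -2.4 -0.5 -1.6]
 [ 2.6  1.7 -0.1 -0.4 -0.3  0.7]
 [ 2.6  0.9 -0.2  0.3 -0.9  1.2]
 [ 0.  -0.6  1.2 -2.4  0.7 -1.6]]
[array([613.8, 142.2]), array([607.8,  22.4]), array([601.9, -97.5]), array([ 596. , -217.3])]
```

View pics/ot.png

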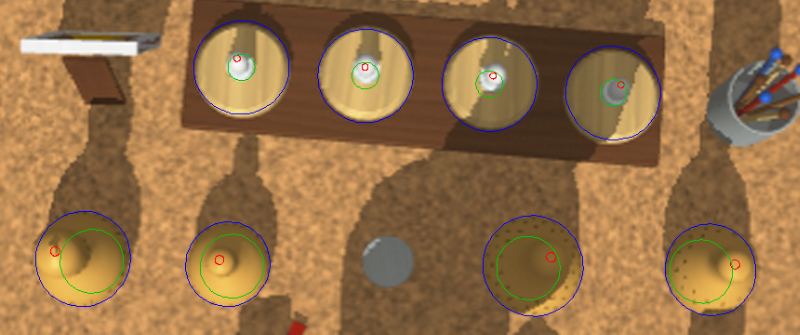

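View pics/os.png

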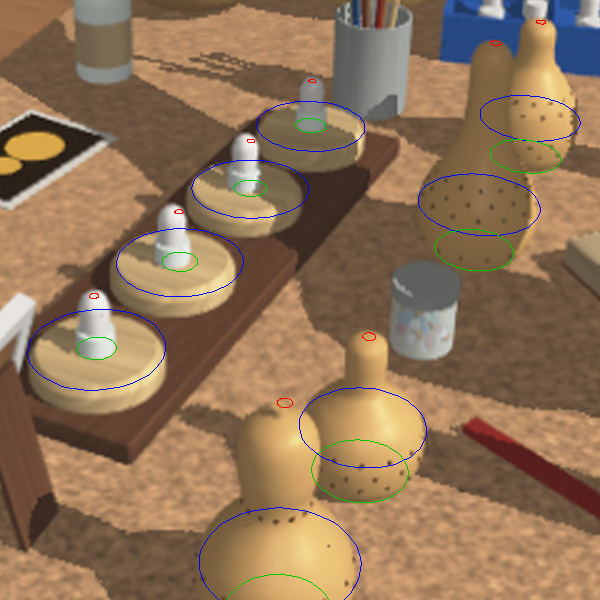

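The overlay matches the picture: base discs at about (241,70), (365,75), (489,84) and (613,95) in the crop, and the belly circles sit on all four gourds. I'll take the long gourd first.

```bash
python3 -m jog '{"claw":[1,1,1,1,1,1,1,1,1,1,1,1],"xyz":[[0,0,0],[0,0,0],[0,0,0],[0,0,0],[0,0,0],[0,0,0],[0,0,0],[0.3,0.12,0],[0.5,0.2,0],[0.5,0.2,0],[0.5,0.2,0],[0.5,0.2,0]],"twist":[[0,0,-0.0541],[0,0,-0.0541],[0,0,-0.0541],[0,0,-0.0541],[0,0,-0.0541],[0,0,-0.0541],[0,0,-0.0541],[0,0,0],[0,0,0],[0,0,0],[0,0,0],[0,0,0]]}'
```

```text
clock: 2.5
eef_pos: [334.3, -372.0, 231.6]
tool_rot: [3.141, 0.001, 1.57]
force: [0.3, 0.7, -0.5]
width: 85.0
gripper_force: 0.0
```

```bash
python3 -m jog '{"claw":[1,1,1,1,1,1,1,1],"xyz":[[0.4,0.16,0],[0.4,0.16,0],[0.4,0.16,0],[0.4,0.16,0],[0.4,0.16,0],[0.32,0.13,0],[0,0,0],[0,0,0]],"twist":[[0,0,0],[0,0,0],[0,0,0],[0,0,0],[0,0,0],[0,0,0],[0,0,0],[0,0,0]]}'
python3 - <<'E'
from h import *
C=cams(); cv2.imwrite("pics/a.png",np.hstack([cv2.resize(C["side"]["color"][100:260,340:500,::-1],(480,480)),cv2.resize(C["top"]["color"][230:390-50,330:440,::-1],(320,320)) if 0 else cv2.resize(C["top"]["color"][240:340,340:440,::-1],(320,480))]))
E
```

```text
clock: 3.5
eef_pos: [426.5, -142.2, 231.4]
tool_rot: [-3.141, 0.001, 1.57]
force: [-0.4, -0.3, 0.1]
width: 85.4
gripper_force: 0.0
```

View pics/a.png

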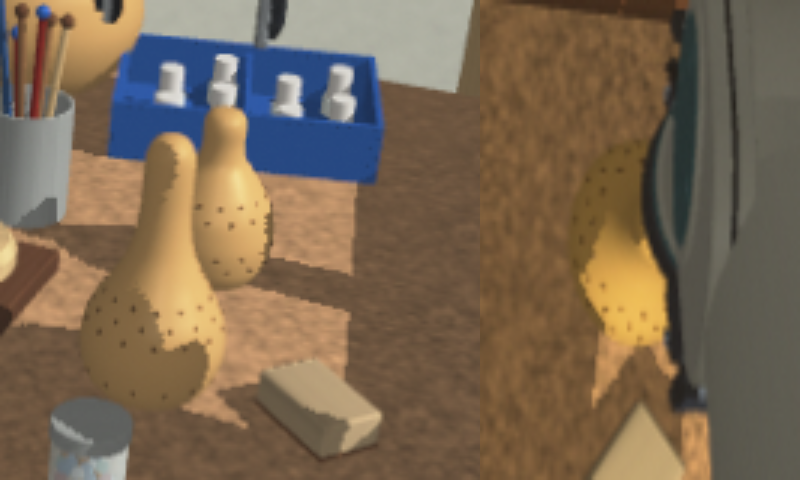

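```bash
cat >> h.py <<'E'
def proj(im,P):
    V=np.array(im["view"]);q=V[:3,:3]@np.array(P,float)+V[:3,3];a=np.array([q[0],-q[1]])/-q[2]
    f=240/np.tan(np.radians(im["fovy"]/2));return a*(1+im["k1"]*(a@a))*f+[im["cx"],im["cy"]]
E
python3 - <<'E'
from h import *
from cell import readout
C=cams(); p=readout.read_state()["eef_pos"]; 
print([proj(C["side"],[p[0]+d,p[1],p[2]+13]) for d in (-50,0,50)])
cv2.imwrite("pics/b.png",C["side"]["color"][0:300,250:640,::-1])
E
```

```text
[array([429.75771953, 114.89963354]), array([402.18499099, 110.2449113 ]), array([375.19632667, 105.79872618])]
```

View pics/b.png

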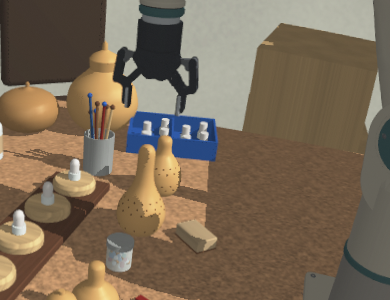

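The gripper straddles the long gourd's neck as predicted: its fingers are at about (373,95) and (429,115) and the neck tip is at (397,146). I'll descend and grip.

```bash
python3 -m jog '{"claw":[1,1,1,1,1,1,0,0,0,0,0,0],"xyz":[[0.02,0.01,0.2],[0,0,0.25],[0,0,0.25],[0,0,0.15],[0,0,0.09],[0,0,0],[0,0,0],[0,0,0],[0,0,0],[0,0,0],[0,0,0],[0,0,0]],"twist":[[0,0,0],[0,0,0],[0,0,0],[0,0,0],[0,0,0],[0,0,0],[0,0,0],[0,0,0],[0,0,0],[0,0,0],[0,0,0],[0,0,0]]}'
```

```text
clock: 5.2
eef_pos: [428.1, -139.6, 138.0]
tool_rot: [3.141, 0.001, 1.57]
force: [-1.1, -0.0, 5.1]
width: 30.0
gripper_force: 58.8
```

```bash
python3 -m jog '{"claw":[0,0,0,0,0,0,0,0,0,0,0,0],"xyz":[[0,0,-0.1],[0,0,-0.25],[0,0,-0.35],[0,0,-0.35],[0,0,-0.15],[-0.1,0.2,0],[-0.16,0.36,0],[-0.16,0.36,0],[-0.16,0.36,0],[-0.12,0.25,0],[-0.07,0.13,0],[0,0,0]],"twist":[[0,0,0],[0,0,0],[0,0,0],[0,0,0],[0,0,0],[0,0,0],[0,0,0],[0,0,0],[0,0,0],[0,0,0],[0,0,0],[0,0,0]]}'
python3 - <<'E'
from h import *
C=cams(); cv2.imwrite("pics/c.png",np.hstack([cv2.resize(C["side"]["color"][20:220,270:430,::-1],(480,600)),cv2.resize(C["top"]["color"][160:260,370:470,::-1],(320,600))]))
E
```

```text
clock: 6.7
eef_pos: [593.8, -216.8, 257.0]
tool_rot: [-3.141, -0.001, 1.57]
force: [-0.6, -0.4, -2.6]
width: 30.0
gripper_force: 59.9
```

View pics/c.png

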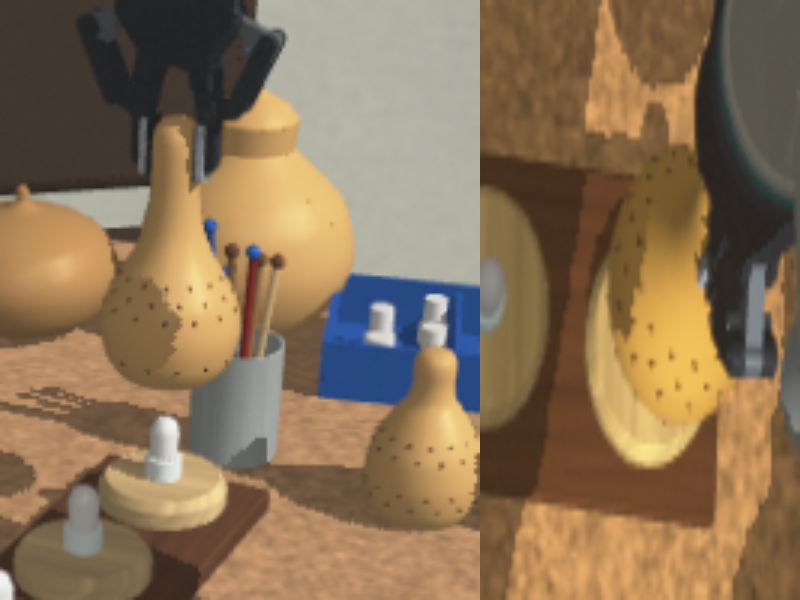

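The long gourd hangs over base 4's bulb (crop 171 against 165). I'll lower it.

```bash
python3 -m jog '{"claw":[0,0,0,0,0,0,0,0],"xyz":[[0,0,0.15],[0,0,0.2],[0,0,0.2],[0,0,0.13],[0,0,0.07],[0,0,0.03],[0,0,0.02],[0,0,0]],"twist":[[0,0,0],[0,0,0],[0,0,0],[0,0,0],[0,0,0],[0,0,0],[0,0,0],[0,0,0]]}'
```

```text
clock: 7.8
eef_pos: [593.9, -216.6, 177.7]
tool_rot: [3.141, 0.0, 1.57]
force: [0.3, -0.0, -2.1]
width: 30.1
gripper_force: 59.9
```

```bash
python3 -m jog '{"claw":[0,0,0],"xyz":[[0,0,0.015],[0,0,0.015],[0,0,0]],"twist":[[0,0,0],[0,0,0],[0,0,0]]}'
```

```text
clock: 8.18
eef_pos: [594.3, -216.8, 176.1]
tool_rot: [3.14, 0.001, 1.57]
force: [-2.2, -0.8, 6.9]
width: 30.0
gripper_force: 60.9
```

Contact. I'll release and go on towards the pear.

```bash
python3 -m jog '{"claw":[1,1,1,1,1,1,1,1,1,1,1,1],"xyz":[[0,0,0],[0,0,0],[0,0,0],[0,0,0],[0,0,0],[0,0,-0.2],[0,0,-0.3],[0,0,-0.25],[-0.15,-0.25,0],[-0.2,-0.4,0],[-0.2,-0.4,0],[-0.2,-0.4,0]],"twist":[[0,0,0],[0,0,0],[0,0,0],[0,0,0],[0,0,0],[0,0,0],[0,0,0],[0,0,0],[0,0,0],[0,0,0],[0,0,0],[0,0,0]]}'
python3 - <<'E'
from h import *
C=cams(); cv2.imwrite("pics/d.png",np.hstack([cv2.resize(C["side"]["color"][60:260,270:430,::-1],(480,600)),cv2.resize(C["top"]["color"][160:320,370:500,::-1],(320,600))]))
E
```

```text
clock: 9.68
eef_pos: [447.4, -292.1, 249.4]
tool_rot: [3.141, 0.0, 1.571]
force: [0.6, -0.1, 0.8]
width: 85.4
gripper_force: 0.0
```

View pics/d.png

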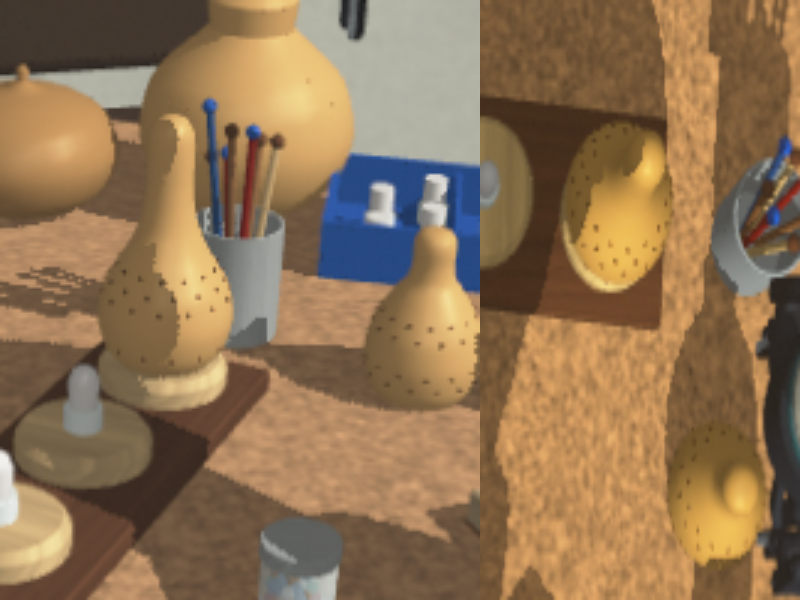

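The long gourd stands seated on base 4 (crop 165,380). Now the pear.

```bash
python3 -m jog '{"claw":[1,1,1,1,1,1,1,1,1,1,1,1],"xyz":[[-0.18,-0.21,0],[0,0,0.2],[0,0,0.3],[0,0,0.35],[0,0,0.35],[0,0,0.25],[0,0,0.14],[0,0,0],[0,0,0],[0,0,0],[0,0,0],[0,0,0]],"twist":[[0,0,0],[0,0,0],[0,0,0],[0,0,0],[0,0,0],[0,0,0],[0,0,0],[0,0,0],[0,0,0],[0,0,0],[0,0,0],[0,0,0]],"claw":[1,1,1,1,1,1,1,1,0,0,0,0]}'
python3 -m jog '{"claw":[0,0,0],"xyz":[[0,0,0],[0,0,0],[0,0,0]],"twist":[[0,0,0],[0,0,0],[0,0,0]]}'
```

```text
clock: 11.28
eef_pos: [428.2, -309.9, 91.4]
tool_rot: [3.14, 0.001, 1.57]
force: [-0.4, 1.6, 6.6]
width: 29.9
gripper_force: 57.8
clock: 11.65
eef_pos: [428.3, -309.9, 91.4]
tool_rot: [3.14, 0.001, 1.57]
force: [-1.1, 1.3, 5.5]
width: 30.2
gripper_force: 57.8
```

```bash
python3 -m jog '{"claw":[0,0,0,0,0,0,0,0,0,0,0],"xyz":[[0,0,-0.15],[0,0,-0.3],[0,0,-0.4],[0,0,-0.3],[0,0,-0.1],[0.25,0,0],[0.4,0,0],[0.45,0,0],[0.45,0,0],[0.4,0.1,0],[0.35,0.2,0]],"twist":[[0,0,0],[0,0,0],[0,0,0],[0,0,0],[0,0,0],[0,0,0],[0,0,0],[0,0,0],[0,0,0],[0,0,0],[0,0,0]]}'
python3 -m jog '{"claw":[0,0,0,0,0,0],"xyz":[[0.35,0.4,0],[0.35,0.4,0],[0.2,0.4,0],[0.12,0.2,0],[0,0.1,0],[0,0,0]],"twist":[[0,0,0],[0,0,0],[0,0,0],[0,0,0],[0,0,0],[0,0,0]]}'
```

```text
clock: 13.02
eef_pos: [456.7, -78.2, 214.9]
tool_rot: [-3.14, 0.0, 1.571]
force: [1.0, -0.1, -1.2]
width: 30.0
gripper_force: 57.6
clock: 13.78
eef_pos: [607.3, 21.4, 214.6]
tool_rot: [-3.14, 0.001, 1.57]
force: [-0.2, 0.0, -1.0]
width: 30.0
gripper_force: 57.5
```

```bash
python3 -m jog '{"claw":[0,0,0,0,0,0,0,0,0],"xyz":[[0.01,0.01,0.15],[0,0,0.2],[0,0,0.2],[0,0,0.15],[0,0,0.08],[0,0,0.03],[0,0,0.02],[0,0,0.02],[0,0,0]],"twist":[[0,0,0],[0,0,0],[0,0,0],[0,0,0],[0,0,0],[0,0,0],[0,0,0],[0,0,0],[0,0,0]]}'
```

```text
clock: 14.9
eef_pos: [608.9, 23.5, 130.5]
tool_rot: [3.141, 0.0, 1.57]
force: [-0.6, 0.3, -1.7]
width: 30.2
gripper_force: 57.5
```

```bash
python3 -m jog '{"claw":[0,0,0],"xyz":[[0,0,0.015],[0,0,0.01],[0,0,0]],"twist":[[0,0,0],[0,0,0],[0,0,0]]}'
```

```text
clock: 15.28
eef_pos: [609.3, 23.6, 129.4]
tool_rot: [3.14, 0.0, 1.571]
force: [-2.0, -0.1, 9.1]
width: 29.6
gripper_force: 59.6
```

```bash
python3 -m jog '{"claw":[1,1,1,1,1,1,1,1,1,1,1,1],"xyz":[[0,0,0],[0,0,0],[0,0,0],[0,0,0],[0,0,0],[0,0,-0.2],[0,0,-0.35],[0,0,-0.25],[0.2,-0.3,0],[0.3,-0.4,0],[0.3,-0.4,0],[0.3,-0.4,0]],"twist":[[0,0,0],[0,0,0],[0,0,0],[0,0,0],[0,0,0],[0,0,0],[0,0,0],[0,0,0],[0,0,0],[0,0,0],[0,0,0],[0,0,0]]}'
python3 -m jog '{"claw":[1,1,1],"xyz":[[0.15,-0.35,0],[0,0,0],[0,0,0]],"twist":[[0,0,0],[0,0,0],[0,0,0]]}'
python3 - <<'E'
from h import *
C=cams(); cv2.imwrite("pics/e.png",cv2.resize(C["side"]["color"][120:360,200:450,::-1],(625,600)))
E
```

```text
clock: 16.77
eef_pos: [457.6, 134.4, 208.0]
tool_rot: [3.141, -0.0, 1.57]
force: [-0.1, 0.6, 0.9]
width: 85.7
gripper_force: 0.0
clock: 17.15
eef_pos: [424.8, 148.4, 208.1]
tool_rot: [3.14, -0.0, 1.57]
force: [0.9, -0.8, 0.9]
width: 85.4
gripper_force: 0.0
```

View pics/e.png

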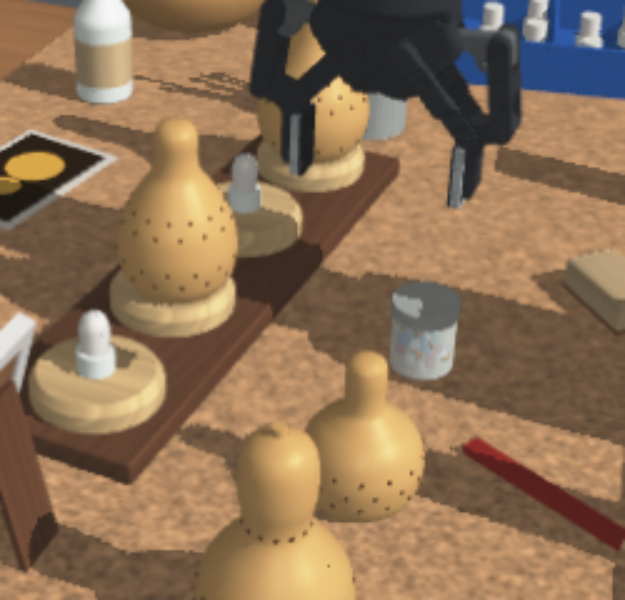

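The pear is seated flat on base 2 (crop 175,240) and the jar at (425,330) hasn't moved. Now the apple.

```bash
python3 -m jog '{"claw":[1,1,1,1,1,1,1,0,0,0,0,0],"xyz":[[0,0,0.2],[0,0,0.3],[0,0,0.35],[0,0,0.3],[0,0,0.15],[0,0,0.08],[0,0,0],[0,0,0],[0,0,0],[0,0,0],[0,0,0],[0,0,0]],"twist":[[0,0,0],[0,0,0],[0,0,0],[0,0,0],[0,0,0],[0,0,0],[0,0,0],[0,0,0],[0,0,0],[0,0,0],[0,0,0],[0,0,0]]}'
python3 -m jog '{"claw":[0,0],"xyz":[[0,0,0],[0,0,0]],"twist":[[0,0,0],[0,0,0]]}'
```

```text
clock: 18.75
eef_pos: [424.2, 148.6, 70.4]
tool_rot: [3.141, -0.0, 1.57]
force: [-0.5, 0.3, 5.3]
width: 23.9
gripper_force: 58.5
clock: 19.0
eef_pos: [424.2, 148.6, 70.4]
tool_rot: [3.141, -0.0, 1.57]
force: [0.2, -0.6, 5.8]
width: 23.5
gripper_force: 58.5
```

```bash
python3 -m jog '{"claw":[0,0,0,0,0,0,0,0,0,0,0,0],"xyz":[[0,0,-0.15],[0,0,-0.3],[0,0,-0.4],[0,0,-0.25],[0,0,-0.1],[0,0.2,0],[0,0.35,0],[0,0.45,0],[0,0.4,0],[-0.03,0.3,0],[-0.04,0.18,0],[0,0,0]],"twist":[[0,0,0],[0,0,0],[0,0,0],[0,0,0],[0,0,0],[0,0,0],[0,0,0],[0,0,0],[0,0,0],[0,0,0],[0,0,0],[0,0,0]]}'
python3 -m jog '{"claw":[0,0,0,0,0,0,0,0,0],"xyz":[[0,0,0.15],[0,0,0.2],[0,0,0.2],[0,0,0.15],[0,0,0.07],[0,0,0.03],[0,0,0],[0,0,0.015],[0,0,0]],"twist":[[0,0,0],[0,0,0],[0,0,0],[0,0,0],[0,0,0],[0,0,0],[0,0,0],[0,0,0],[0,0,0]]}'
```

```text
clock: 20.5
eef_pos: [612.0, 140.5, 188.2]
tool_rot: [-3.14, 0.001, 1.569]
force: [-0.2, -0.3, -1.8]
width: 23.9
gripper_force: 59.0
clock: 21.62
eef_pos: [612.0, 141.4, 108.6]
tool_rot: [3.141, -0.0, 1.57]
force: [-0.3, -0.4, -0.2]
width: 23.6
gripper_force: 59.0
```

```bash
python3 -m jog '{"claw":[0,0,0],"xyz":[[0,0,0.01],[0,0,0.01],[0,0,0]],"twist":[[0,0,0],[0,0,0],[0,0,0]]}'
```

```text
clock: 22.0
eef_pos: [612.2, 141.6, 108.4]
tool_rot: [3.14, 0.0, 1.57]
force: [-3.3, -1.5, 11.0]
width: 23.8
gripper_force: 60.5
```

```bash
python3 -m jog '{"claw":[1,1,1,1,1,1,1,1,1],"xyz":[[0,0,0],[0,0,0],[0,0,0],[0,0,0],[0,0,0],[0,0,-0.2],[0,0,-0.35],[0,0,-0.35],[0,0,-0.15]],"twist":[[0,0,0],[0,0,0],[0,0,0],[0,0,0],[0,0,0],[0,0,0],[0,0,0],[0,0,0],[0,0,0]]}'
python3 -m jog '{"claw":[1,1,1,1,1,1,1,1],"xyz":[[0.2,-0.25,0],[0.3,-0.4,0],[0.3,-0.4,0],[0.3,-0.4,0],[0.25,-0.28,0],[0.09,-0.13,0],[0,0,0],[0,0,0]],"twist":[[0,0,0],[0,0,0],[0,0,0],[0,0,0],[0,0,0],[0,0,0],[0,0,0],[0,0,0]]}'
python3 - <<'E'
from h import *
C=cams(); cv2.imwrite("pics/f.png",np.hstack([cv2.resize(C["side"]["color"][140:400,180:380,::-1],(460,600)),cv2.resize(C["top"]["color"][170:320,150:235,::-1],(340,600))]))
E
```

```text
clock: 23.12
eef_pos: [612.8, 141.8, 213.3]
tool_rot: [3.139, -0.001, 1.57]
force: [-0.4, 0.1, -0.3]
width: 85.1
gripper_force: 0.0
clock: 24.12
eef_pos: [427.4, 284.1, 211.0]
tool_rot: [3.141, 0.001, 1.568]
force: [-0.9, -0.7, 1.1]
width: 85.3
gripper_force: 0.0
```

View pics/f.png

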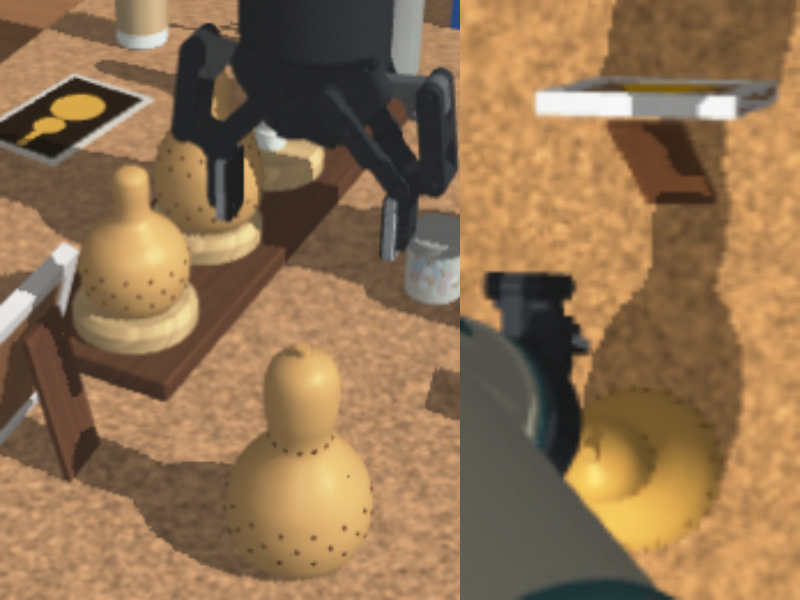

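The apple is seated on base 1 (crop 135,300). The gripper is above the bottle (apex 300,350; finger midpoint about 310,235).

```bash
python3 -m jog '{"claw":[1,1,1,1,1,1,1,0,0,0,0,0],"xyz":[[0.02,0,0.2],[0,0,0.3],[0,0,0.3],[0,0,0.2],[0,0,0.12],[0,0,0.06],[0,0,0],[0,0,0],[0,0,0],[0,0,0],[0,0,0],[0,0,0]],"twist":[[0,0,0],[0,0,0],[0,0,0],[0,0,0],[0,0,0],[0,0,0],[0,0,0],[0,0,0],[0,0,0],[0,0,0],[0,0,0],[0,0,0]]}'
python3 -m jog '{"claw":[0,0],"xyz":[[0,0,0],[0,0,0]],"twist":[[0,0,0],[0,0,0]]}'
```

```text
clock: 25.72
eef_pos: [426.3, 287.9, 94.0]
tool_rot: [3.14, -0.001, 1.571]
force: [0.6, -0.8, 6.2]
width: 42.2
gripper_force: 60.3
clock: 25.98
eef_pos: [426.3, 287.8, 93.9]
tool_rot: [3.14, -0.001, 1.57]
force: [0.1, -0.3, 6.4]
width: 42.2
gripper_force: 60.3
```

```bash
python3 -m jog '{"claw":[0,0,0,0,0,0,0,0,0,0,0,0],"xyz":[[0,0,-0.15],[0,0,-0.3],[0,0,-0.4],[0,0,-0.3],[0,0,-0.1],[-0.25,0,0],[-0.4,0,0],[-0.45,0,0],[-0.45,0,0],[-0.45,0,0],[-0.45,0,0],[-0.45,0,0]],"twist":[[0,0,0],[0,0,0],[0,0,0],[0,0,0],[0,0,0],[0,0,0],[0,0,0],[0,0,0],[0,0,0],[0,0,0],[0,0,0],[0,0,0]]}'
python3 -m jog '{"claw":[0,0,0,0,0],"xyz":[[-0.45,0,0],[-0.35,0,0],[-0.16,0,0],[0,0,0],[0,0,0]],"twist":[[0,0,0],[0,0,0],[0,0,0],[0,0,0],[0,0,0]]}'
```

```text
clock: 27.48
eef_pos: [424.9, -4.0, 217.8]
tool_rot: [-3.14, 0.0, 1.571]
force: [0.4, 1.0, -1.0]
width: 42.1
gripper_force: 61.2
clock: 28.1
eef_pos: [425.8, -96.8, 218.2]
tool_rot: [-3.141, -0.001, 1.573]
force: [0.3, -0.6, -1.6]
width: 41.6
gripper_force: 61.2
```

```bash
python3 -m jog '{"claw":[0,0,0,0,0,0,0,0],"xyz":[[-0.01,0.2,0],[0,0.3,0],[0,0.4,0],[0,0.4,0],[0,0.3,0],[0,0.17,0],[0,0,0],[0,0,0]],"twist":[[0,0,0],[0,0,0],[0,0,0],[0,0,0],[0,0,0],[0,0,0],[0,0,0],[0,0,0]]}'
python3 -m jog '{"claw":[0,0,0,0,0,0,0,0],"xyz":[[0,0,0.15],[0,0,0.2],[0,0,0.2],[0,0,0.15],[0,0,0.08],[0,0,0.04],[0,0,0.02],[0,0,0]],"twist":[[0,0,0],[0,0,0],[0,0,0],[0,0,0],[0,0,0],[0,0,0],[0,0,0],[0,0,0]]}'
```

```text
clock: 29.1
eef_pos: [601.7, -98.4, 218.0]
tool_rot: [-3.14, -0.0, 1.572]
force: [0.5, 0.2, -1.1]
width: 42.3
gripper_force: 61.3
clock: 30.1
eef_pos: [603.0, -99.6, 134.7]
tool_rot: [3.141, 0.0, 1.57]
force: [0.2, -0.4, -1.6]
width: 41.7
gripper_force: 61.3
```

Expected contact height is about 132.

```bash
python3 -m jog '{"claw":[0,0,0,0],"xyz":[[0,0,0.015],[0,0,0.015],[0,0,0.01],[0,0,0]],"twist":[[0,0,0],[0,0,0],[0,0,0],[0,0,0]]}'
```

```text
clock: 30.6
eef_pos: [603.3, -99.6, 131.9]
tool_rot: [3.14, 0.001, 1.57]
force: [-1.5, -0.0, 8.9]
width: 42.1
gripper_force: 62.1
```

```bash
python3 -m jog '{"claw":[1,1,1,1,1,1,1,1,1,1,1,1],"xyz":[[0,0,0],[0,0,0],[0,0,0],[0,0,0],[0,0,0],[0,0,-0.2],[0,0,-0.4],[0,0,-0.5],[0,0,-0.3],[0,-0.3,0],[0,-0.5,0],[0,-0.5,0]],"twist":[[0,0,0],[0,0,0],[0,0,0],[0,0,0],[0,0,0],[0,0,0],[0,0,0],[0,0,0],[0,0,0],[0,0,0],[0,0,0],[0,0,0]]}'
python3 -m jog '{"claw":[1,1,1,1,1],"xyz":[[0,-0.2,0],[0,0,0],[0,0,0],[0,0,0],[0,0,0]],"twist":[[0,0,0],[0,0,0],[0,0,0],[0,0,0],[0,0,0]]}'
python3 - <<'E'
from h import *
C=cams(); cv2.imwrite("pics/g.png",np.hstack([cv2.resize(C["side"]["color"][80:320,180:400,::-1],(440,480)),cv2.resize(C["top"]["color"][150:320,230:450,::-1],(360,278)) if 0 else cv2.resize(C["top"]["color"][150:310,230:460,::-1],(360,480))]))
print(optics.boxes_of("top","bead_jar"))
E
```

```text
clock: 32.1
eef_pos: [471.3, -99.4, 270.3]
tool_rot: [3.141, 0.0, 1.571]
force: [0.3, -0.2, 0.7]
width: 85.1
gripper_force: 0.0
clock: 32.72
eef_pos: [453.4, -99.3, 270.1]
tool_rot: [-3.142, -0.0, 1.571]
force: [-0.6, -0.2, 0.1]
width: 85.1
gripper_force: 0.0
[{'rect': [312.9, 275.7, 26.4, 23.6], 'score': 0.97}]
```

View pics/g.png

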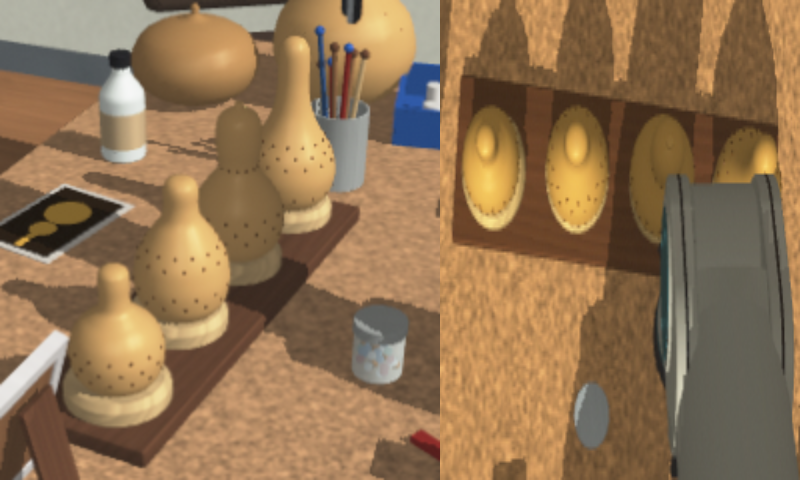

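The four shades stand flat on their bases in rising order: apple (115,345), pear (180,260), bottle (240,200) and long (300,140). The jar is where it was at (380,345), and the gripper is clear.

```bash
python3 -c "
from cell import order; print(order.finish_job())"
```

```text
the job is handed in; nothing more can be done
None
```

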